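# Close a duplicating flask and lock it with its spring clip

## Robot

A 7-joint arm with a two-finger parallel gripper is mounted at the origin on a cart in front of the work surface, level with it; the furniture and walls round the work are solid. World frame = base frame: x ahead of the robot, y to its left, z up, the work surface at z = 0. Lengths are in m, angles in rad, forces in N, time in s.
With the tool pointing down it reaches from about 0.4 to 0.875 m from the base axis. Payload 19.3 kg.
Tool frame: the origin (TCP) lies at the very end of the fingers, on their centre line; the grasp point (between the pads) lies 19 mm behind it; z points along the fingers, y is the line along which they close (so a half turn about z gives the same grasp; the last joint's range is limited). The gripper opens to 85 mm and grips with 20 to 120 N. Pads are 22 mm wide; open, the fingers measure 114 mm over their backs; the gripper's body (76 mm by 85 mm) begins 54 mm behind the grasp point. The pads swing forward as they close: fully open they stand 13 mm farther back than shut.
Start: joints at [-1.324, 0.521, -0.036, 1.599, 0.021, 1.021, -0.113], TCP at [0.195, 0.594, 0.231] pointing down, gripper open.
Joint ranges: [-2.91, 2.91], [-0.3, 2.13], [-1.5, 1.42], [0.17, 2.43], [-1.26, 4.41], [0.16, 1.93], [-2.52, 2.52]. Speed limits (rad/s): [1.89, 1.89, 2.39, 2.39, 3.01, 3.01, 3.01].

## Interface

Orientations are given as [roll, pitch, yaw] about the fixed x, y, z axes, in that order (R = Rz(yaw) Ry(pitch) Rx(roll)).
In Python, from workcell import bot gives the robot as it stands.
- The arm moves only by the shell command python3 -m crank 'ROWS' [FORCE]. ROWS is a JSON object of lists of equal length, an entry for each row: "travel": the shift along the world's x, y, z in cm, a list of three; "turn": the turn, a rotation vector about the world's x, y, z in degrees, a list of three; "gripper": the closure, from 0 (fully open) to 1 (shut). A call has exactly 5 rows; each row is the pose to reach, as a shift and turn from the pose commanded when the call began; what a row does not reach only later rows make up. A row lasts 1/10 s, in which the tool goes at most 50 mm and 8.59 degrees, less where a joint would pass 70% of its speed; a pose out of reach is approached as far as the arm can. A call with a gripper value outside its range is refused whole. The fingers move at their own pace and stop on an object; FORCE is the grip in N (left out, the last holds). Time passes only in rows, so rows that repeat a pose let the fingers close, or fill a call up. It gives the time, the measured TCP pose, the force, the opening and the grip force at its end, in the units of the state.
- bot.observe(): the state, without advancing time (a new reading comes with each control period).
- bot.grab_frame(name): name is "scene" or "top"; returns a dict with "pixels" (400x640x3 uint8, red, green, blue), "fx", "fy", "cx", "cy" (pixels), "extrinsics" (4x4, takes a point from world to camera coordinates). Camera axes: x right, y down, z forward; pixel columns grow to the right and rows downward; lengths in m; the calibration is good to about 2 mm. A picture is of the moment at which its call begins. There is no depth.
- bot.job_done(): hands the job in; it is judged then, once.
The state is a dict: "clock": time; "qpos": joint angles; "qd": joint speeds; "joint_efforts": joint torques, N m; "position": TCP position; "tool_rot": TCP orientation; "force": force on the tool from outside, world axes, zero at the start; "moment": the same for the moment, N m; "grip_width": finger opening in m; "finger_force": force on a finger pad.
Only numpy, scipy, OpenCV 4.12 (cv2) and the standard library are available. Lean on these libraries where they do the work, as an engineer would, in place of code of your own. Each camera call takes 0.05 s, during which the arm holds its last target. There are 200 camera calls.

## Task

Swing the lid of the duplicating flask fully shut, so that its fork lies flat round the grooved steel stud. Then push the orange spring clip along the flask's deck, sideways onto the groove of the stud, until it snaps fully home and locks the lid. Leave the things standing round it where they are.

Things in the scene. Friction and masses are not known exactly. Their poses are not given: they have to be found in the camera images.
- flask: Grey-blue metal flask on a dark base plate, 266 x 108 mm, fixed to the bench. Origin at bench level under the stud axis; +x points from the stud to the lid's hinge (away from the clip), +z up. Deck, where the clip lies: x -122 to -26 mm, y +-45 between side lips 4 mm high, top 46 mm over the bench, end at x = -122 open. The fork drops in behind the deck's end at x = -26.
- stud (a point): Point on the axis of the upright steel stud at deck height (46 mm over the bench). Groove: 24 mm diameter, from the deck up to 14 mm above it; over it a round head, 32 mm diameter, its top 26.5 mm above the deck. Axes as the flask's.
- flask_lid (a joint): Lid angle in rad: 0 shut (its top then lies 0.5 mm below the deck), 0.65 to 1.0 at the start, positive is open. The stiff hinge keeps the lid where it is left; 2 to 4 N near lid_press swing it.
- hinge (a point): Middle of the lid's hinge axis, 124 mm from the stud axis along the flask's +x, 41.5 mm over the bench; the hinge axis runs along the flask's y. Axes as the flask's.
- lid_press (a point): Middle of the black ribbed thumb patch (22 x 60 mm) on the lid's upper face, 89 mm from the hinge axis and 4.5 mm above the lid's mid-plane; with the lid shut it lies 35 mm from the stud axis along the flask's +x. Moves with the lid. The lid is an 8 mm aluminium plate, 98 x 96 mm; a fork with a 36 mm slot juts 43 mm further from its free edge, to either side of the stud.
- clip: Orange C-shaped spring clip, 76 x 58 x 13 mm, lying loose on the deck with its mouth to the stud (within 0.14 rad), clear of the fork's path. Origin under the centre of its round seat (25 mm wide), which is on the stud axis when home; +x out of the mouth, +z up. The flat push pad, 58 mm wide and 14 mm high, has its back 47 mm behind the origin. Flared mouth 37 mm wide; 6 to 18 N snap it on.
- tape_roll: Roll of masking tape lying flat on the mat near the instrument case, 84 mm across, 19 mm high; bystander. Origin under its centre.
- model_upper: Plaster model of an upper jaw, 55 x 63 x 21 mm; bystander. Origin under its centre.
- beaker: Clear beaker, 78 mm across, 101 mm high; bystander. Origin under its centre.
- wax_jar_2: Small wax jar with a dark red lid, 39 mm across, 42 mm high; bystander. Origin under its centre.

How it is judged:
On the way:
1. the lid is shut before the clip reaches the stud (value of joint flask_lid below 0.03 rad and horizontal distance between clip and stud above 0.015 m), for 0.2 s.
At the end, for the whole second after the job is handed in: The lid is shut (within 0.03 rad) and the clip sits in the stud's groove, its seat within 4 mm of the stud axis, within 4 mm of deck height, lying flat within 0.12 rad and at rest (value of joint flask_lid below 0.03 rad and horizontal distance between clip and stud below 0.004 m and z of clip in the frame of stud between -0.004 and 0.004 m and angle between clip's own z axis and vertical below 0.12 rad and linear speed of clip below 0.02 m/s); the robot touches nothing.
It fails at once if the tape roll was shifted by over 30 mm (distance of tape_roll from where it was at the start of the episode above 0.03 m).
It fails at once if the plaster model was shifted by over 30 mm (distance of model_upper from where it was at the start of the episode above 0.03 m).
It fails at once if the beaker was shifted by over 30 mm (distance of beaker from where it was at the start of the episode above 0.03 m).
It fails at once if the wax jar was shifted by over 30 mm (distance of wax_jar_2 from where it was at the start of the episode above 0.03 m).
It also fails if it takes over 38 s, if anything falls off the work surface, if the arm or the gripper's body presses on something with over 40 N, if the wrist force passes 120 N, or if a joint passes its speed limit or range.

## Working session

There is one attempt and no reset: what is moved stays moved. The work goes in short steps, Python scripts to look and compute and a shell command to move; the robot and the scene stay as the last step left them, time stands still between calls to the robot, and variables do not carry over. Pictures are saved under pics/ and viewed, at most 10 in all, crops included, and the job is handed in when it is done.

```bash
mkdir -p pics; ls; python3 - <<'E'
from workcell import bot
import cv2,numpy as np
s=bot.observe(); print({k:np.round(v,3).tolist() for k,v in s.items()})
for n in("scene","top"):
    f=bot.grab_frame(n); cv2.imwrite(f"pics/{n}0.png",f["pixels"][:,:,::-1]); print(n,f["fx"],f["fy"],f["cx"],f["cy"],np.round(f["extrinsics"],4).tolist())
E
```

```text
pics
{'clock': 0.0, 'qpos': [-1.324, 0.522, -0.036, 1.6, 0.021, 1.021, -0.113], 'qd': [-0.001, -0.001, -0.001, -0.0, 0.0, 0.003, -0.001], 'joint_efforts': [-0.004, -92.708, 1.978, -36.995, 0.018, 0.008, 0.0], 'position': [0.195, 0.594, 0.231], 'tool_rot': [-3.14, 0.0, 2.825], 'force': [0.835, -0.881, 0.309], 'moment': [-0.002, 0.036, 0.039], 'finger_force': 0.0, 'grip_width': 0.086}
scene 441.01292525319656 441.01292525319656 323.86949580540613 200.75472829735818 [[0.6644, -0.7472, 0.0172, -0.3364], [-0.544, -0.4992, -0.6745, 0.3977], [0.5125, 0.4388, -0.7381, 0.8307], [0.0, 0.0, 0.0, 1.0]]
top 385.90170690110926 385.90170690110926 312.64808032270014 207.23656584887755 [[0.0016, -1.0, -0.0024, 0.1007], [-0.9944, -0.0014, -0.1055, 0.5993], [0.1055, 0.0026, -0.9944, 0.9597], [0.0, 0.0, 0.0, 1.0]]
```

View pics/scene0.png

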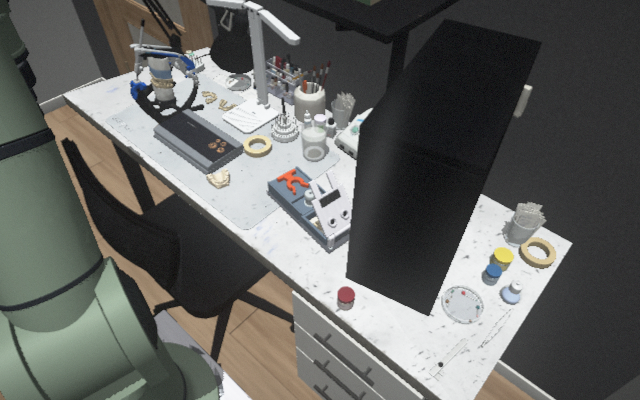

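View pics/top0.png

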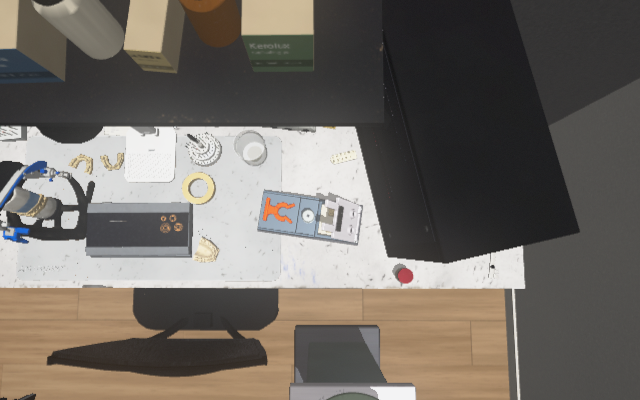

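The scene shows the flask in the middle, with the clip at (290,180) and the open lid at (330,205). From the top, the clip is at (278,210), the stud at (308,215) and the lid to its right. A tall black box stands to the right of the flask.

```bash
cat > h.py <<'E'
import numpy as np,cv2
from workcell import bot
def ray(f,uv):
    E=f["extrinsics"];R=E[:3,:3];t=E[:3,3]
    d=R.T@np.array([(uv[0]-f["cx"])/f["fx"],(uv[1]-f["cy"])/f["fy"],1.]);return -R.T@t,d
def onz(f,uv,z):
    o,d=ray(f,uv);return o+d*(z-o[2])/d[2]
def tri(f1,p1,f2,p2):
    (a,b),(c,d)=ray(f1,p1),ray(f2,p2)
    s=np.linalg.lstsq(np.c_[b,-d],c-a,rcond=None)[0];P,Q=a+b*s[0],c+d*s[1];return (P+Q)/2,np.linalg.norm(P-Q)
def proj(f,P):
    c=f["extrinsics"][:3,:3]@P+f["extrinsics"][:3,3];return f["fx"]*c[0]/c[2]+f["cx"],f["fy"]*c[1]/c[2]+f["cy"]
def orange(f):
    h=cv2.cvtColor(f["pixels"],cv2.COLOR_RGB2HSV);m=cv2.inRange(h,(3,150,120),(14,255,255))
    return m
E
python3 - <<'E'
from h import *
T=bot.grab_frame("top");S=bot.grab_frame("scene")
a=cv2.resize(T["pixels"][180:252,250:370],None,fx=6,fy=6,interpolation=cv2.INTER_CUBIC)
b=cv2.resize(S["pixels"][155:255,260:360],None,fx=6,fy=6,interpolation=cv2.INTER_CUBIC)
cv2.imwrite("pics/t1.png",a[:,:,::-1]);cv2.imwrite("pics/s1.png",b[:,:,::-1])
for c,d in [((385,255),"box near-left top-view base?"),((440,262),"")]: print(onz(T,c,0))
for p in [(348,278),(435,307)]: print("scene box base",onz(S,p,0))
E
```

```text
[ 0.47705699 -0.08782006  0.        ]
[ 0.45915368 -0.23103122  0.        ]
scene box base [ 0.4846285  -0.09532349  0.        ]
scene box base [ 0.55744508 -0.28844727  0.        ]
```

View pics/t1.png

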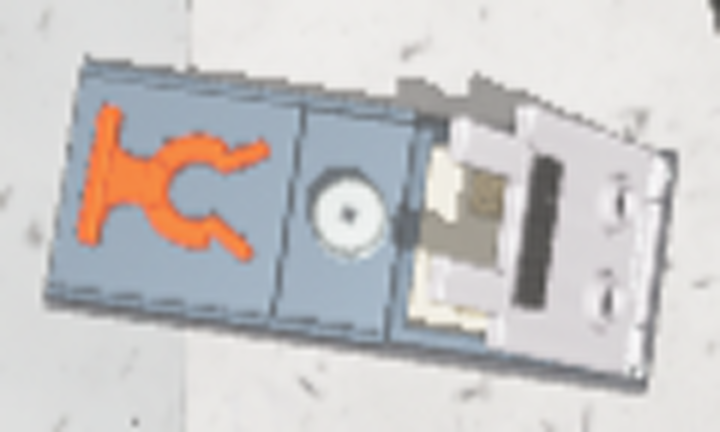

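View pics/s1.png

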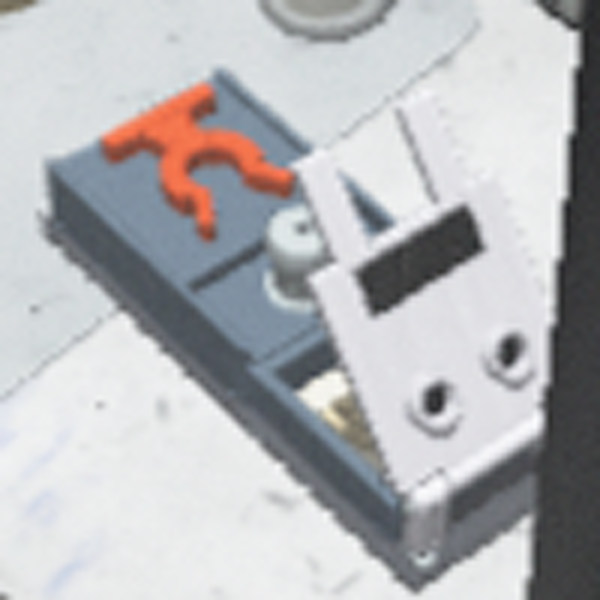

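```bash
python3 - <<'E'
from h import *
np.set_printoptions(precision=4,suppress=True)
T=bot.grab_frame("top");S=bot.grab_frame("scene")
t=lambda x,y:((x+.5)/6-.5+250,(y+.5)/6-.5+180)
s=lambda x,y:((x+.5)/6-.5+260,(y+.5)/6-.5+155)
st=onz(T,t(348,214),.0725);print("stud",st,onz(S,s(299,222),.0725),tri(T,t(348,214),S,s(299,222)))
a,b=onz(T,t(305,105),.046),onz(T,t(272,315),.046)
d=a-b;print("seam yaw y-axis",np.arctan2(d[1],d[0])-np.pi/2, np.linalg.norm(d))
a,b=onz(T,t(47,290),.05),onz(T,t(490,345),.05);d=b-a;print("bottom edge yaw",np.arctan2(d[1],d[0]))
a,b=onz(T,t(85,68),.05),onz(T,t(440,118),.05);d=b-a;print("top edge yaw",np.arctan2(d[1],d[0]))
print("seam mid",onz(T,t(288.5,210),.046))
P,e=tri(T,t(537,231),S,s(421,260));print("patch",P,e)
def far(f,off):
    m=orange(f); n,l,stt,c=cv2.connectedComponentsWithStats(m); 
    X=[i for i in range(1,n) if stt[i,4]>60]; print(stt[X],c[X]); return m
m=orange(T)[180:252,250:370]; ys,xs=np.nonzero(m); pts=np.array([onz(T,(x+250,y+180),.059)[:2] for x,y in zip(xs,ys)])
print("orange",len(pts),pts.mean(0)); r=cv2.minAreaRect((pts*1000).astype(np.float32)); print(r,cv2.boxPoints(r))
# pad back
print("pad back corners",[onz(T,t(*p),.06)[:2] for p in [(100,103),(78,240)]])
print("seat",onz(T,t(198,190),.059))
for n,z in (("maskcorners",.0),):pass
E
```

```text
stud [0.575  0.1139 0.0725] [0.5786 0.1151 0.0725] (array([0.5753, 0.1133, 0.0763]), np.float64(0.001786659592440841))
seam yaw y-axis -1.720515244139734 0.08981213850965879
bottom edge yaw -1.692542301956121
top edge yaw -1.7105488501140207
seam mid [0.5789 0.1394 0.046 ]
patch [0.5658 0.0384 0.1148] 0.0026887420338804827
orange 272 [0.589  0.1946]
((587.7567138671875, 186.6817626953125), (71.31645202636719, 54.3853874206543), 80.5701904296875) [[555.0892 155.9606]
 [608.7397 147.0502]
 [620.4242 217.4029]
 [566.7737 226.3134]]
pad back corners [array([0.6224, 0.2178]), array([0.5651, 0.2261])]
seat [0.5861 0.1766 0.059 ]
```

Stud is at about (0.576, 0.114), the flask yaw is -1.71 and the lid is at about 0.94 rad. The clip is almost aligned, with its seat about 62 mm from the stud. I'll close the gripper and move to above the thumb patch.

```bash
python3 -m crank '{"travel":[[2.4,-3.8,0],[4.9,-7.5,0],[7.4,-11.3,0],[9.8,-15.1,0],[12.3,-18.8,0]],"turn":[[0,0,-5],[0,0,-11],[0,0,-16],[0,0,-21],[0,0,-27]],"gripper":[1,1,1,1,1]}' 40
python3 -m crank '{"travel":[[2.4,-3.8,0],[4.9,-7.5,0],[7.4,-11.3,0],[9.8,-15.1,0],[12.3,-18.8,0]],"turn":[[0,0,-5],[0,0,-11],[0,0,-16],[0,0,-21],[0,0,-27]],"gripper":[1,1,1,1,1]}'
python3 -m crank '{"travel":[[2.4,-3.8,0],[4.9,-7.5,0],[7.4,-11.3,0],[9.8,-15.1,0],[12.3,-18.9,0]],"turn":[[0,0,-5],[0,0,-11],[0,0,-16],[0,0,-21],[0,0,-26]],"gripper":[1,1,1,1,1]}'
```

```text
clock: 0.8
position: [0.3184, 0.4042, 0.2314]
tool_rot: [3.141, -0.0, 2.35]
force: [1.0, 0.6, -0.3]
grip_width: 0.0119
finger_force: 0.0
clock: 1.3
position: [0.4414, 0.2162, 0.2316]
tool_rot: [3.141, -0.0, 1.879]
force: [0.4, 1.1, -0.8]
grip_width: -0.0001
finger_force: 0.0
clock: 1.8
position: [0.5645, 0.0273, 0.2314]
tool_rot: [3.141, -0.0, 1.425]
force: [1.3, 1.5, 0.6]
grip_width: -0.0002
finger_force: 0.0
```

```bash
python3 -m crank '{"travel":[[0,0,-4],[0,0,-7.5],[0,0,-9.5],[0,0,-10.5],[0,0,-11]],"turn":[[0,0,0],[0,0,0],[0,0,0],[0,0,0],[0,0,0]],"gripper":[1,1,1,1,1]}'
python3 - <<'E'
from h import *
T=bot.grab_frame("top");S=bot.grab_frame("scene")
a=cv2.resize(T["pixels"][180:252,250:370],None,fx=4,fy=4,interpolation=cv2.INTER_CUBIC)
b=cv2.resize(S["pixels"][145:245,260:360],None,fx=4.8,fy=4.8,interpolation=cv2.INTER_CUBIC)[:400]
c=np.zeros((400,960,3),np.uint8);c[:288,:480]=a;c[:,480:]=b
cv2.imwrite("pics/c1.png",cv2.resize(c,(800,333))[:,:,::-1])
E
```

```text
clock: 2.3
position: [0.5636, 0.0289, 0.1208]
tool_rot: [-3.141, 0.0, 1.429]
force: [-0.1, 0.3, 0.4]
grip_width: -0.0003
finger_force: 0.0
```

View pics/c1.png

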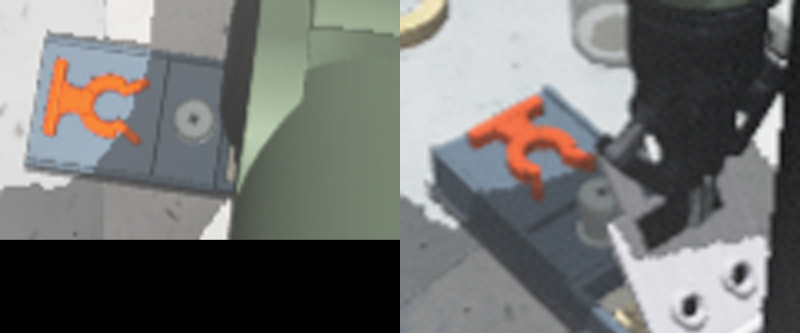

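The fingertips are over the black patch (right panel about (690,205)) with nothing touched yet. Now I'll follow the lid's arc.

```bash
python3 -m crank '{"travel":[[0.05,0.4,-0.5],[0.15,1.0,-1.2],[0.25,1.6,-1.9],[0.3,2.15,-2.6],[0.4,2.65,-3.3]],"turn":[[0,0,0],[0,0,0],[0,0,0],[0,0,0],[0,0,0]],"gripper":[1,1,1,1,1]}'
python3 -m crank '{"travel":[[0.05,0.4,-0.8],[0.1,0.75,-1.6],[0.15,1.0,-2.3],[0.15,1.15,-2.9],[0.15,1.2,-3.4]],"turn":[[0,0,0],[0,0,0],[0,0,0],[0,0,0],[0,0,0]],"gripper":[1,1,1,1,1]}'
```

```text
clock: 2.9
position: [0.5678, 0.0562, 0.0877]
tool_rot: [-3.142, -0.0, 1.429]
force: [-0.3, -1.3, 1.7]
grip_width: -0.0001
finger_force: 1.3
clock: 3.4
position: [0.5692, 0.0675, 0.0537]
tool_rot: [-3.141, -0.0, 1.429]
force: [0.3, 1.3, 1.8]
grip_width: -0.0001
finger_force: 1.1
```

```bash
python3 -m crank '{"travel":[[0,0.1,-0.3],[0,0.1,-0.6],[0,0.1,-0.75],[0,0.1,-0.85],[0,0.1,-0.95]],"turn":[[0,0,0],[0,0,0],[0,0,0],[0,0,0],[0,0,0]],"gripper":[1,1,1,1,1]}'
```

```text
clock: 3.9
position: [0.5693, 0.0684, 0.0453]
tool_rot: [3.141, -0.0, 1.428]
force: [-7.2, 1.3, 29.2]
grip_width: 0.0001
finger_force: 14.8
```

```bash
python3 -m crank '{"travel":[[0,0,3],[0,0,6.5],[0.8,5,7.5],[1.6,10,7.5],[2.4,15,7.5]],"turn":[[0,0,0],[0,0,0],[0,0,0],[0,0,0],[0,0,0]],"gripper":[1,1,1,1,1]}'
python3 -m crank '{"travel":[[0.3,3.0,0],[0.3,3.0,0],[0.3,3.0,-3],[0.3,3.0,-3],[0.3,3.0,-3]],"turn":[[0,0,0],[0,0,0],[0,0,0],[0,0,0],[0,0,0]],"gripper":[1,1,1,1,1]}'
python3 - <<'E'
from h import *
T=bot.grab_frame("top");S=bot.grab_frame("scene")
a=cv2.resize(T["pixels"][180:252,250:370],None,fx=4,fy=4,interpolation=cv2.INTER_CUBIC)
b=cv2.resize(S["pixels"][145:245,260:360],None,fx=4.8,fy=4.8,interpolation=cv2.INTER_CUBIC)[:400]
c=np.zeros((400,960,3),np.uint8);c[:288,:480]=a;c[:,480:]=b
cv2.imwrite("pics/c2.png",cv2.resize(c,(800,333))[:,:,::-1])
E
```

```text
clock: 4.4
position: [0.593, 0.2173, 0.1206]
tool_rot: [3.141, -0.001, 1.428]
force: [0.6, -0.8, -0.1]
grip_width: -0.0001
finger_force: 0.0
clock: 4.9
position: [0.5957, 0.2446, 0.0899]
tool_rot: [-3.141, 0.001, 1.428]
force: [-0.1, -0.2, -0.0]
grip_width: -0.0002
finger_force: 0.0
```

View pics/c2.png

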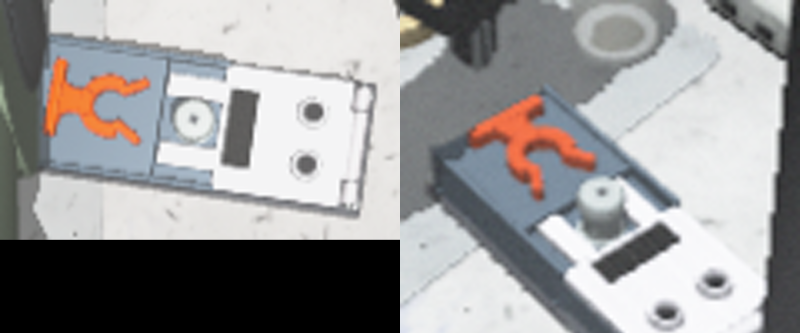

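The lid lies flat with its fork round the stud, and the clip hasn't moved. I'll refine the pushing line before lowering.

```bash
python3 - <<'E'
from h import *
np.set_printoptions(precision=4,suppress=True)
T=bot.grab_frame("top");g=cv2.cvtColor(T["pixels"],cv2.COLOR_RGB2GRAY)
m=np.zeros_like(g);m[200:236,314:332]=(g[200:236,314:332]<100)*255
n,l,s,c=cv2.connectedComponentsWithStats(m);i=1+np.argmax(s[1:,4]);print(s[i],c[i]);p=onz(T,c[i],.046)[:2]
st=onz(T,(307.6,215.2),.0725)[:2]; st2=p
d=p-st;print("patch",p,"dist",np.linalg.norm(d))
o=orange(T)[180:252,250:370];ys,xs=np.nonzero(o);P=np.array([onz(T,(x+250,y+180),.059)[:2] for x,y in zip(xs,ys)])
for yaw in(-1.70,-1.715,d is not None and np.arctan2(d[1],d[0])):
    u=np.array([np.cos(yaw),np.sin(yaw)]);v=np.array([-u[1],u[0]])
    q=np.c_[(P-st)@u,(P-st)@v]
    pad=q[q[:,0]<q[:,0].min()+.010];tip=q[q[:,0]>q[:,0].max()-.010]
    print(yaw,"x",q[:,0].min(),q[:,0].max(),"pad y",pad[:,1].min(),pad[:,1].max(),"tips y",tip[:,1].min(),tip[:,1].max(),"patch lat",(p-st)@v, "tcp lat",(np.array(bot.observe()["position"][:2])-st)@np.c_[u,v])
E
```

```text
[317 207  10  23 155] [321.7871 218.071 ]
patch [0.5701 0.0785] dist 0.03577391066790969
-1.7 x -0.10999947812933128 -0.03745051366942816 pad y -0.022450996297024007 0.03138472132522309 tips y -0.02142594687655369 0.024221724086282065 patch lat -0.00035763601766268863 tcp lat [-0.133   0.0042]
-1.715 x -0.1097196660649127 -0.03777709435883091 pad y -0.024050550681860208 0.02985184756039629 tips y -0.022046814908729565 0.02361494497139013 patch lat 0.0001789659384188725 tcp lat [-0.1331  0.0022]
-1.7099972848486178 x -0.10981573431111914 -0.03766911608968338 pad y -0.02351766001163511 0.03036384650273627 tips y -0.021840290945687395 0.02381791180176813 patch lat 4.024731957790743e-20 tcp lat [-0.133   0.0028]
```

```bash
python3 -m crank '{"travel":[[0,0,-2],[0,0,-4.0],[0,0,-4.0],[-0.1,-0.6,-4.0],[-0.2,-1.2,-4.0]],"turn":[[0,0,0],[0,0,0],[0,0,0],[0,0,0],[0,0,0]],"gripper":[1,1,1,1,1]}'
python3 -m crank '{"travel":[[-0.1,-0.6,0],[-0.2,-1.2,0],[-0.3,-1.8,0],[-0.45,-2.6,0],[-0.6,-3.4,0]],"turn":[[0,0,0],[0,0,0],[0,0,0],[0,0,0],[0,0,0]],"gripper":[1,1,1,1,1]}'
python3 - <<'E'
from h import *
T=bot.grab_frame("top");S=bot.grab_frame("scene")
a=cv2.resize(T["pixels"][180:252,250:370],None,fx=4,fy=4,interpolation=cv2.INTER_CUBIC)
b=cv2.resize(S["pixels"][145:245,260:360],None,fx=4.8,fy=4.8,interpolation=cv2.INTER_CUBIC)[:400]
c=np.zeros((400,960,3),np.uint8);c[:288,:480]=a;c[:,480:]=b
cv2.imwrite("pics/c3.png",cv2.resize(c,(800,333))[:,:,::-1])
E
```

```text
clock: 5.55
position: [0.5943, 0.2331, 0.0511]
tool_rot: [3.14, -0.001, 1.428]
force: [0.4, 1.3, -0.4]
grip_width: -0.0001
finger_force: 1.2
clock: 6.05
position: [0.5876, 0.1989, 0.0498]
tool_rot: [3.142, -0.0, 1.428]
force: [0.7, 0.7, 0.4]
grip_width: 0.0002
finger_force: 0.3
```

View pics/c3.png

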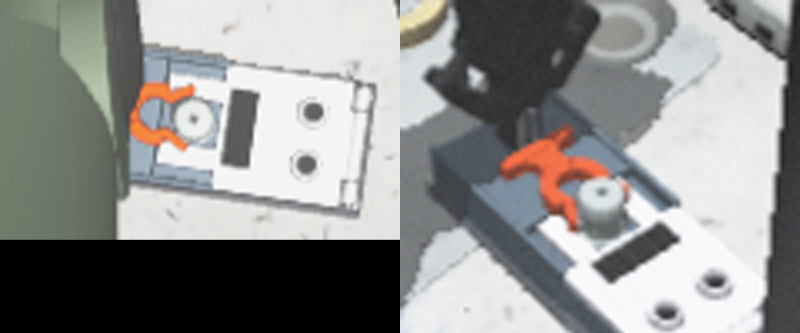

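The clip's mouth tips sit squarely at the stud. I'll continue pushing until it snaps home.

```bash
python3 -m crank '{"travel":[[-0.07,-0.5,0],[-0.14,-1.0,0],[-0.21,-1.5,0],[-0.28,-2.0,0],[-0.35,-2.5,0]],"turn":[[0,0,0],[0,0,0],[0,0,0],[0,0,0],[0,0,0]],"gripper":[1,1,1,1,1]}'
python3 -m crank '{"travel":[[-0.01,-0.1,0],[-0.03,-0.2,0],[-0.04,-0.3,0],[-0.04,-0.3,0],[-0.04,-0.3,0]],"turn":[[0,0,0],[0,0,0],[0,0,0],[0,0,0],[0,0,0]],"gripper":[1,1,1,1,1]}'
```

```text
clock: 6.65
position: [0.5843, 0.175, 0.0499]
tool_rot: [3.141, -0.001, 1.429]
force: [-0.3, 1.3, -0.3]
grip_width: 0.0001
finger_force: 0.6
clock: 7.15
position: [0.5838, 0.1716, 0.0497]
tool_rot: [-3.141, 0.0, 1.429]
force: [-0.2, -0.0, 0.3]
grip_width: 0.0001
finger_force: 0.0
```

```bash
python3 -m crank '{"travel":[[-0.01,-0.1,0],[-0.03,-0.2,0],[-0.04,-0.3,0],[-0.04,-0.3,0],[-0.04,-0.3,0]],"turn":[[0,0,0],[0,0,0],[0,0,0],[0,0,0],[0,0,0]],"gripper":[1,1,1,1,1]}'
python3 - <<'E'
from h import *
T=bot.grab_frame("top");S=bot.grab_frame("scene")
a=cv2.resize(T["pixels"][180:252,250:370],None,fx=4,fy=4,interpolation=cv2.INTER_CUBIC)
b=cv2.resize(S["pixels"][145:245,260:360],None,fx=4.8,fy=4.8,interpolation=cv2.INTER_CUBIC)[:400]
c=np.zeros((400,960,3),np.uint8);c[:288,:480]=a;c[:,480:]=b
cv2.imwrite("pics/c4.png",cv2.resize(c,(800,333))[:,:,::-1])
E
```

```text
clock: 7.65
position: [0.5835, 0.169, 0.0498]
tool_rot: [-3.142, -0.0, 1.429]
force: [0.2, 4.2, -1.0]
grip_width: -0.0
finger_force: 1.8
```

View pics/c4.png

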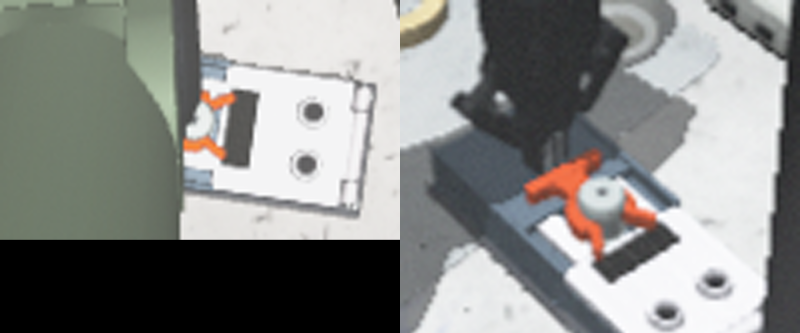

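The clip has snapped round the stud. I'll back off, lift and check.

```bash
python3 -m crank '{"travel":[[0.15,1,0],[0.4,3,0],[0.7,5,2],[0.7,6,6],[0.7,8,10]],"turn":[[0,0,0],[0,0,0],[0,0,0],[0,0,0],[0,0,0]],"gripper":[1,1,1,1,1]}'
python3 -m crank '{"travel":[[-2,4,0],[-5,8,0],[-8,12,0],[-8,12,0],[-8,12,0]],"turn":[[0,0,0],[0,0,0],[0,0,0],[0,0,0],[0,0,0]],"gripper":[1,1,1,1,1]}'
python3 - <<'E'
from h import *
np.set_printoptions(precision=4,suppress=True)
T=bot.grab_frame("top");S=bot.grab_frame("scene")
o=orange(T)[180:252,250:370];ys,xs=np.nonzero(o);P=np.array([onz(T,(x+250,y+180),.059)[:2] for x,y in zip(xs,ys)])
u=np.array([np.cos(-1.71),np.sin(-1.71)]);v=np.array([-u[1],u[0]]);q=np.c_[(P-[.5754,.1138])@u,(P-[.5754,.1138])@v]
print(q.min(0),q.max(0))
a=cv2.resize(T["pixels"][180:252,250:370],None,fx=4,fy=4,interpolation=cv2.INTER_CUBIC)
b=cv2.resize(S["pixels"][145:245,260:360],None,fx=4.8,fy=4.8,interpolation=cv2.INTER_CUBIC)[:400]
c=np.zeros((400,960,3),np.uint8);c[:288,:480]=a;c[:,480:]=b
cv2.imwrite("pics/c5.png",cv2.resize(c,(800,333))[:,:,::-1])
E
```

```text
clock: 8.25
position: [0.5902, 0.2495, 0.1507]
tool_rot: [-3.141, 0.002, 1.428]
force: [0.8, -0.3, 0.4]
grip_width: -0.0001
finger_force: 0.0
clock: 8.75
position: [0.5092, 0.3711, 0.1497]
tool_rot: [-3.141, -0.0, 1.432]
force: [1.2, -0.5, -0.5]
grip_width: 0.0001
finger_force: 0.0
[-0.0446 -0.025 ] [0.0259 0.0288]
```

View pics/c5.png

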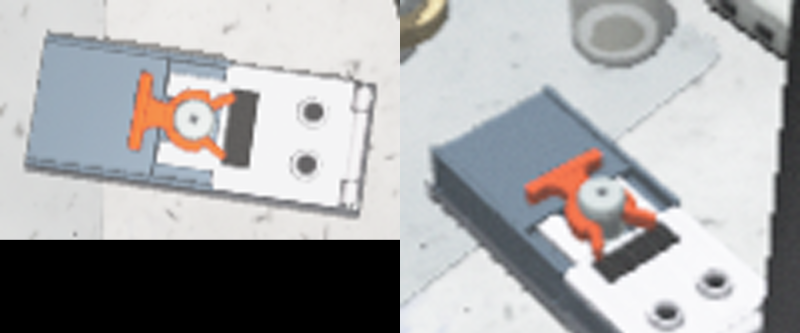

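The clip is home round the stud and lies flat, the lid is shut and the robot is clear of everything.

```bash
python3 -c "
from workcell import bot
print(bot.job_done())"
```

```text
the job is handed in; nothing more can be done
None
```

The lid is shut and the clip is snapped onto the stud's groove; I handed the job in at about 9 s with the robot clear (the hand-in returned no verdict).

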